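# Take the push-and-turn safety cap off the pen cleaner

### The job

The pen cleaner is wanted for a clogged pen: open its brown bottle. Its white child-resistant cap is held by catches, so press the cap straight down against its spring, slowly and firmly, until you feel it stop, but without bearing down hard, and keep it down while turning it anticlockwise (seen from above) about a sixth of a turn until it comes free, then lift it off. Stand the wet cap right way up, gently and well within the rim, on top of the stack of coasters so that it does not mark the leather, and leave the coasters and the other things on the desk where they are.

Things in the scene. Friction and masses are not known exactly. Their poses are not given: they have to be found in the camera images.
- cap_grip (a point): Centre of the ribbed crown (40 mm across, 24 mm high) of the white plastic cap, on its axis, z up; 34 mm above the cap's lower edge and 12 mm below its flat top with two blue turn arrows. The crown may be gripped across any diameter, fingertips resting on the ledge below. The cap weighs about 90 g. The point turns with the cap; its x axis is along the bottle's x when locked.
- cap_ledge (a point): Point on the cap's axis, z up, level with the ledge: the flat top, 52 mm across, of the cap's skirt, 6 mm wide all round the crown's foot, 12 mm below cap_grip, 22 mm above the cap's lower edge. A sprung liner in the cap holds it up (3.5 to 9.5 N, 1.2 N per mm). It clears its catches 2 to 7 mm down, each bottle differing and nothing showing it; 1 mm further, at 13 N, it meets a hard stop.
- bottle_neck (a point): Point on the axis of the brown bottle's neck, z up, 112 mm above the desk, hidden in the cap at first; x, y square to the bottle's sides. With the cap on, cap_grip is 30 mm above it. The neck is 28 mm across (38 mm over its three tabs). Held fully down, the cap turns anticlockwise: free of the tabs after 45 degrees, best lifted at 60, stopped at about 75. Clockwise, or not held down, it is blocked.
- bottle: The brown bottle, 72 mm square, in its dark wooden stand, 100 mm square with a brass gallery, bottle and stand being one weighted piece that neither moves nor turns. Origin: centre of the underside, on the desk. More than 30 N of push or wrench between cap and bottle would crack the neck.
- coaster_top (a point): Centre of the top face of the stack of four round dark leather coasters with silver rims, 90 mm across and 20 mm high, lying loose on the desk; z up. The cap is to stand here.
- ink_bottle: Ink bottle of blue glass with a black cap, 62 mm across and 60 mm high, standing loose; a bystander. Origin at the centre of its underside.
- fountain_pen_1: Dark red fountain pen, 136 mm long and 13 mm thick, lying loose at the back; a bystander. Origin at the centre of its underside.
- pocket_compass: Brass pocket compass, 53 x 66 x 15 mm, lying loose at the back; a bystander. Origin at the centre of its underside.
Not all that is in view belongs to the job. Of the things shaped like the part that bears cap_grip, the white one is meant.

How it is judged:
By the outcome, as a careful person would: the job done as asked, in the order asked, and still so for the second after the job is handed in, with the robot touching nothing.
It also fails if it takes over 67 s, if anything falls off the work surface, if the arm or the gripper's body presses on something with over 40 N, if the wrist force passes 120 N, or if a joint passes its speed limit or range.

### The arm

A 6-joint arm with a two-finger parallel gripper is mounted at the origin on the work surface; the furniture and walls round the work are solid. World frame = base frame: x ahead of the robot, y to its left, z up, the work surface at z = 0. Lengths are in m, angles in rad, forces in N, time in s.
With the tool pointing down it reaches from about 0.425 to 0.95 m from the base axis. Payload 3.5 kg.
Tool frame: the origin (TCP) lies on the centre line of the jaws, within the pads' length; the fingertips stand arm.tip_extent ahead of it and the grasp point (between the pads) lies 2 mm behind it (arm.tip_extent is the distance from the TCP to the fingertips, in m); z points along the fingers, y is the line along which they close (so a half turn about z gives the same grasp; the last joint's range is limited). The gripper opens to 85 mm and grips with 20 to 120 N. Pads are 22 mm wide; open, the fingers measure 114 mm over their backs; the gripper's body (76 mm by 85 mm) begins 54 mm behind the grasp point. The pads swing forward as they close: fully open they stand 13 mm farther back than shut.
Start: joints at [0.994, 0.286, 1.577, -0, 1.279, -0.15], TCP at [0.279, 0.614, 0.248] pointing down, gripper open.
Joint ranges: [-2.77, 2.77], [-0.9, 2.22], [0.21, 2.48], [-1.53, 4.67], [0.24, 2.81], [-2.84, 2.84]. Speed limits (rad/s): [2.79, 2.79, 3.14, 3.14, 3.14, 3.14].

### API

Orientations are given as a 3x3 rotation matrix whose columns are the frame's x, y, z axes.
In Python, from plant import arm gives the robot as it stands.
- The arm moves only by the tool play_rows, never from a script. Its argument "targets" is a list of rows, each a list of 5 numbers: the opening, from 0 (shut) to 1 (fully open), then the shift along the tool's x, y, z scaled (see below), then the turn about the tool's z scaled (see below). In form: [[jaw, tx, ty, tz, turn], ...]. A call has 1 to 10 rows; each row shifts and turns the commanded pose from where the row before left it, along the tool's axes as they then stand; what a row does not reach is not made up. The controller multiplies each number of a shift by 10 cm and each number of a turn by 45 degrees. A row lasts 1/10 s, in which the tool goes at most 50 mm and 8.59 degrees, less where a joint would pass 70% of its speed; a pose out of reach is approached as far as the arm can. A call with a number of a shift or a turn outside -1 to 1 is refused whole. A call with a gripper value outside its range is refused whole. The fingers move at their own pace and stop on an object; the grip force is fixed at half the most. Time passes only in rows, so rows that do not move let the fingers close. It gives the time, the measured TCP pose, the force, the opening and the grip force at its end, in the units of the state.
- arm.state(): the state, without advancing time (a new reading comes with each control period).
- arm.read_camera(name): name is "scene" or "top" or "wrist"; returns the picture (400x640x3 uint8, blue, green, red); there is no depth.
- arm.camera_params(name): a dict with "fx", "fy", "cx", "cy" (pixels), "rvec" (rotation vector, rad) and "tvec" (3), from world to camera coordinates, as OpenCV has them. Camera axes: x right, y down, z forward; pixel columns grow to the right and rows downward; lengths in m; the calibration is good to about 2 mm. A picture is of the moment at which its call begins: read the wrist's pose just before it. camera_params takes no time and is no camera call; for the wrist camera it gives the pose at the moment of the call.
- arm.finish_job(): hands the job in; it is judged then, once.
The state is a dict: "time": time; "joints": joint angles; "qd": joint speeds; "effort": joint torques, N m; "tcp_pos": TCP position; "orientation": TCP orientation; "force": force on the tool from outside, world axes, zero at the start; "ft_torque": the same for the moment, N m; "width": finger opening in m; "finger_force": force on a finger pad.
Only numpy, scipy, OpenCV 4.12 (cv2) and the standard library are available. Lean on these libraries where they do the work, as an engineer would, in place of code of your own. Each camera call takes 0.05 s, during which the arm holds its last target. There are 200 camera calls.

## Working session

There is one attempt and no reset: what is moved stays moved. The work goes in short steps, Python scripts to look and compute and a tool call to move; the robot and the scene stay as the last step left them, time stands still between calls to the robot, and variables do not carry over. Pictures are saved under pics/ and viewed, at most 10 in all, crops included, and the job is handed in when it is done.

Besides the shell and the picture viewer there is one more tool, called after "Request:" by a JSON object that holds its "op" and its "data", one argument or row to a line. play_rows: Moves the arm, as the interface text tells. Shifts and turns lie within -1 to 1; 1 stands for 10 cm of shift or 45 degrees of turn. Its arguments: {"type":"object","properties":{"targets":{"type":"array","items":{"type":"array","items":{"type":"number","minimum":-1,"maximum":1}}}},"required":["targets"]}

```bash
mkdir -p pics; ls; cat > h.py <<'E'
import numpy as np, cv2
from plant import arm
def cam(n):
    p=arm.camera_params(n); R=cv2.Rodrigues(np.array(p["rvec"],float))[0]; t=np.array(p["tvec"],float).ravel()
    return p,R,t
def ray(n,u,v,c=None):
    p,R,t=c or cam(n); d=R.T@np.array([(u-p["cx"])/p["fx"],(v-p["cy"])/p["fy"],1]); return -R.T@t,d
def onz(n,u,v,z,c=None):
    o,d=ray(n,u,v,c); return o+d*(z-o[2])/d[2]
def proj(n,P,c=None):
    p,R,t=c or cam(n); q=R@np.array(P)+t; return p["cx"]+p["fx"]*q[0]/q[2],p["cy"]+p["fy"]*q[1]/q[2]
E
python3 - <<'E'
from h import *
s=arm.state(); print({k:np.round(v,4).tolist() for k,v in s.items()}, arm.tip_extent)
for n in("scene","top"):
    cv2.imwrite(f"pics/{n}0.png",arm.read_camera(n)); p,R,t=cam(n); print(n,p["fx"],-R.T@t)
E
```

```text
pics
{'time': 0.0, 'joints': [0.994, 0.2872, 1.5782, -0.0, 1.2786, -0.15], 'qd': [-0.0015, 0.0005, -0.0, 0.0003, -0.0016, 0.0011], 'effort': [0.0004, -40.5978, -29.263, -0.0001, 0.0057, 0.0], 'tcp_pos': [0.279, 0.6139, 0.2469], 'orientation': [[-0.9103, 0.4139, -0.0013], [0.4139, 0.9103, -0.002], [0.0003, -0.0024, -1.0]], 'force': [0.0413, 0.5259, 1.2525], 'ft_torque': [0.0074, 0.0013, -0.002], 'finger_force': 0.0, 'width': 0.0853} 0.017
scene 456.1243543125278 [-0.17601454 -0.48543894  1.07593496]
top 459.6684923434232 [ 0.32233984 -0.00974749  1.09361744]
```

View pics/top0.png

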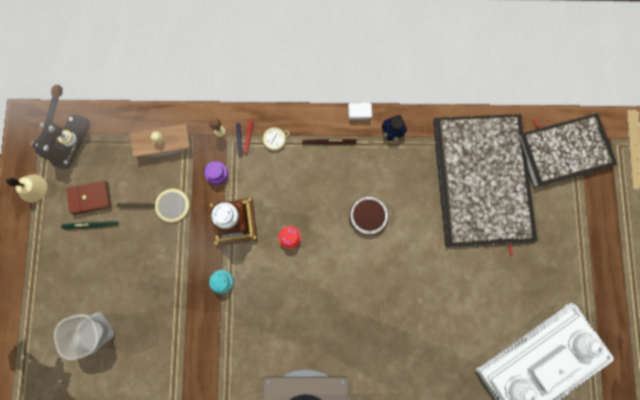

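View pics/scene0.png

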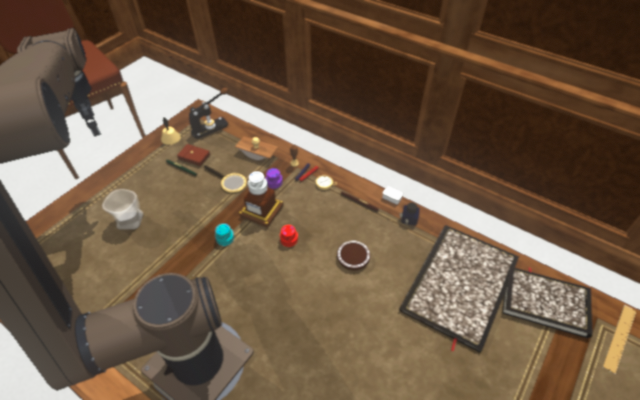

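The top view shows the white cap at about (225,215) and the coasters at (369,215). Red, teal and purple caps are decoys. The compass is at (274,139), the pen at (330,142) and the ink bottle at (394,128). Next I'll measure these in both views.

```bash
python3 - <<'E'
from h import *
for n in("scene","top"):
    print(n,"base",proj(n,[0,0,0]),"tcp",proj(n,arm.state()["tcp_pos"]))
T=cv2.imread("pics/top0.png");S=cv2.imread("pics/scene0.png")
def blob(I,x0,y0,x1,y1,f):
    m=np.zeros(I.shape[:2],np.uint8); m[y0:y1,x0:x1]=f(I[y0:y1,x0:x1].astype(int))*255
    c=max(cv2.findContours(m,0,2)[0],key=cv2.contourArea); return cv2.minEnclosingCircle(c),cv2.boundingRect(c),cv2.fitEllipse(c)
W=lambda a:a.min(2)>140
for nm,n,I,b in(("cap","top",T,(205,195,250,235)),("cap","scene",S,(243,165,270,198))):
    print(nm,n,blob(I,*b,W))
print("coaster ring top",blob(T,340,190,400,245,lambda a:a.min(2)>115))
e=blob(T,340,190,400,245,lambda a:a.min(2)>115)[2][0]; print(onz("top",*e,0.02))
e=blob(S,330,235,380,275,lambda a:a.min(2)>115); print(e, onz("scene",*e[2][0],0.02))
for n,I,x,y in(("t",T,195,180),("s",S,230,160)):
    cv2.imwrite(f"pics/c{n}.png",cv2.resize(I[y:y+75,x:x+80],None,fx=7,fy=7,interpolation=2))
a=np.hstack([cv2.imread("pics/ct.png")[:,:],cv2.imread("pics/cs.png")]);cv2.imwrite("pics/c.png",cv2.resize(a,(800,375)))
E
```

```text
scene base (np.float64(198.8309409817403), np.float64(360.8079868500564)) tcp (np.float64(93.03639239467705), np.float64(124.53662625801785))
top base (np.float64(305.15909349030994), np.float64(420.8737048657088)) tcp (np.float64(-41.22641524514842), np.float64(298.53640224374476))
cap top (((224.17266845703125, 214.92086791992188), 13.226688385009766), (211, 202, 27, 26), ((224.13282775878906, 214.58216857910156), (24.63454246520996, 25.85456085205078), 79.96156311035156))
cap scene (((256.9166564941406, 181.75), 11.44137954711914), (248, 171, 19, 23), ((256.8694763183594, 181.78646850585938), (17.811050415039062, 23.006145477294922), 165.481201171875))
coaster ring top (((368.7239685058594, 214.46875), 19.267780303955078), (350, 196, 38, 38), ((368.78167724609375, 214.50613403320312), (37.26725769042969, 37.7956657409668), 153.94821166992188))
[ 0.46354326 -0.14647482  0.02      ]
(((353.109375, 254.0), 16.38643455505371), (337, 240, 33, 27), ((353.3409118652344, 253.3831329345703), (26.457693099975586, 32.00935745239258), 96.85088348388672)) [ 0.46160562 -0.14695571  0.02      ]
```

View pics/c.png

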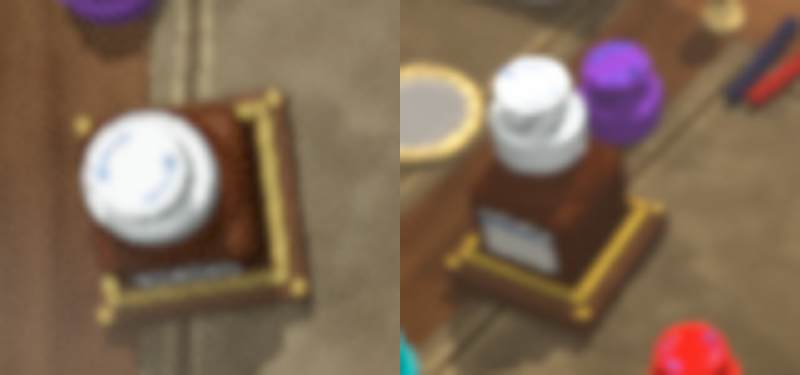

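The crop shows the white cap from both sides. In the full top picture its crown top is near (222,213) and its skirt near (225,215).

```bash
python3 - <<'E'
from h import *
print("crown top",onz("top",222.2,213.2,.154),"ledge",onz("top",225.2,215.2,.130))
# scene crown top centre crop (533,85)->; skirt bottom
print("scene top",onz("scene",230+(533-400)/5,160+83/5,.154))
a=[onz("top",195+u/5,180+v/5,.02) for u,v in((104,315),(298,288),(273,97))]
print(a,np.linalg.norm(a[0]-a[1]),np.linalg.norm(a[2]-a[1]),(a[0]+a[2])/2)
print("purple",onz("top",216,173,.04))
E
```

```text
crown top [0.44685563 0.172168   0.154     ] ledge [0.44583064 0.17037482 0.13      ]
scene top [0.44629711 0.17035032 0.154     ]
[array([0.39479715, 0.2103279 , 0.02      ]), array([0.40775478, 0.12087167, 0.02      ]), array([0.49782718, 0.13495498, 0.02      ])] 0.09038980318074964 0.09116674762580204 [0.44631216 0.17264144 0.02      ]
purple [0.55646034 0.21212679 0.04      ]
```

Request:
{"op": "play_rows", "data": {
  "targets": [
    [1,-0.335,-0.334,0,0],
    [1,-0.335,-0.334,0,0],
    [1,-0.335,-0.334,0,0],
    [1,-0.335,-0.334,0,0],
    [1,-0.335,-0.334,0,0],
    [1,-0.335,-0.334,0,0],
    [1,-0.335,-0.334,0,0],
    [1,-0.335,-0.334,0,0],
    [1,-0.335,-0.334,0,0],
    [1,-0.335,-0.334,0,0]
  ]
}}

```text
time: 1.1
tcp_pos: [0.446, 0.1699, 0.248]
orientation: [[-0.91, 0.414, -0.0], [0.414, 0.91, -0.0], [0.0, -0.0, -1.0]]
force: [1.0, 0.6, 0.6]
width: 0.0854
finger_force: 0.0
```

Request:
{"op": "play_rows", "data": {
  "targets": [
    [1,0,0,0,0.19],
    [1,0,0,0,0.19],
    [1,0,0,0,0.19],
    [1,0,0,0,0.19],
    [1,0,0,0,0.19],
    [1,0,0,0,0.19],
    [1,0,0,0,0.19],
    [1,0,0,0,0],
    [1,0,0,0,0],
    [1,0,0,0,0]
  ]
}}

```text
time: 2.1
tcp_pos: [0.446, 0.1717, 0.2481]
orientation: [[-0.101, 0.995, -0.0], [0.995, 0.101, -0.0], [-0.0, -0.0, -1.0]]
force: [0.4, -0.6, -0.4]
width: 0.0857
finger_force: 0.0
```

```bash
python3 - <<'E'
from h import *
s=arm.state(); print({k:np.round(s[k],4).tolist() for k in("time","joints","tcp_pos","orientation","force","width")})
c=cam("wrist");I=arm.read_camera("wrist");cv2.imwrite("pics/w1.png",I)
print("cam",-c[1].T@c[2],"crown",proj("wrist",[.4463,.171,.154],c),"coaster",proj("wrist",[.4625,-.1467,.02],c))
E
```

```text
{'time': 2.1, 'joints': [0.1548, -0.1602, 2.0465, -0.0, 1.2557, 0.0533], 'tcp_pos': [0.446, 0.1717, 0.2481], 'orientation': [[-0.1013, 0.9949, -0.0003], [0.9949, 0.1013, -0.0001], [-0.0001, -0.0003, -1.0]], 'force': [0.4241, -0.6079, -0.3578], 'width': 0.0857}
cam [0.43670804 0.25020224 0.37335534] crown (np.float64(320.1359144250822), np.float64(207.24943775304354)) coaster (np.float64(308.1905079096589), np.float64(379.2642073936114))
```

View pics/w1.png

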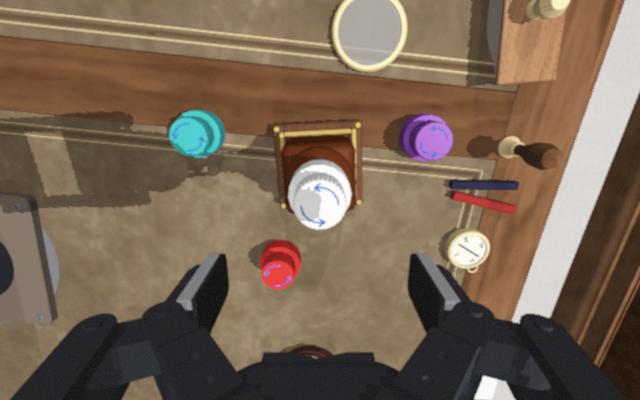

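The wrist view shows the white cap's crown at about (320,207), where I projected it. I'll refine the centre from the blue arrows and the white outline.

```bash
python3 - <<'E'
from h import *
I=cv2.imread("pics/w1.png").astype(int); c=cam("wrist")
m=np.zeros((400,640),np.uint8); s=np.s_[155:235,280:360]; a=I[s]
m[s]=(a[...,0]-a[...,2]>25); P=cv2.findNonZero(m); e=cv2.minEnclosingCircle(P); print(e,onz("wrist",*e[0],.154,c))
m[:]=0; m[s]=a.min(2)>90
k=max(cv2.findContours(m,0,2)[0],key=cv2.contourArea); b=cv2.boundingRect(k); print(b)
for z,r in((.154,.020),(.130,.026),(.108,.026)):
    q=np.array([proj("wrist",[.4463+r*np.cos(t),.171+r*np.sin(t),z],c) for t in np.linspace(0,6.28,60)]); print(z,q.min(0),q.max(0))
E
```

```text
((319.5, 204.5), 21.50591278076172) [0.44565598 0.1731089  0.154     ]
(287, 159, 73, 76)
0.154 [293.35223746 181.43256051] [346.79089038 231.70107318]
0.13 [288.25022174 166.22701025] [351.53428036 226.38777475]
0.108 [290.50757442 160.70547198] [349.00598479 216.75652378]
```

Request:
{"op": "play_rows", "data": {
  "targets": [
    [1,0,0,0.2,0],
    [1,0,0,0.2,0],
    [1,0,0,0.2,0],
    [1,0,0,0.15,0],
    [1,0,0,0.1,0],
    [1,0,0,0.08,0],
    [1,0,0,0.05,0],
    [1,0,0,0,0],
    [1,0,0,0,0]
  ]
}}

```text
time: 3.05
tcp_pos: [0.4465, 0.1718, 0.1509]
orientation: [[-0.099, 0.995, 0.001], [0.995, 0.099, 0.0], [0.0, 0.001, -1.0]]
force: [-0.9, -0.2, 0.4]
width: 0.0856
finger_force: 0.0
```

Request:
{"op": "play_rows", "data": {
  "targets": [
    [0.6,0,0,0,0],
    [0.6,0,0,0,0],
    [0.5,0,0,0,0],
    [0.4,0,0,0,0],
    [0.3,0,0,0,0],
    [0,0,0,0,0],
    [0,0,0,0,0],
    [0,0,0,0,0],
    [0,0,0,0,0]
  ]
}}

```text
time: 3.95
tcp_pos: [0.4464, 0.1718, 0.1507]
orientation: [[-0.099, 0.995, 0.001], [0.995, 0.099, 0.0], [0.0, 0.001, -1.0]]
force: [-1.6, -0.5, 5.0]
width: 0.0376
finger_force: 59.9
```

Request:
{"op": "play_rows", "data": {
  "targets": [
    [0,0,0,0.005,0],
    [0,0,0,0.005,0],
    [0,0,0,0.005,0],
    [0,0,0,0.005,0],
    [0,0,0,0,0],
    [0,0,0,0,0]
  ]
}}

```text
time: 4.55
tcp_pos: [0.4464, 0.1718, 0.1491]
orientation: [[-0.099, 0.995, 0.001], [0.995, 0.099, 0.0], [0.0, 0.001, -1.0]]
force: [-2.4, -0.7, 5.5]
width: 0.038
finger_force: 60.0
```

Request:
{"op": "play_rows", "data": {
  "targets": [
    [0,0,0,0.005,0],
    [0,0,0,0.005,0],
    [0,0,0,0.005,0],
    [0,0,0,0.005,0],
    [0,0,0,0,0],
    [0,0,0,0,0]
  ]
}}

```text
time: 5.15
tcp_pos: [0.4465, 0.1718, 0.1475]
orientation: [[-0.099, 0.995, 0.0], [0.995, 0.099, -0.0], [-0.0, 0.0, -1.0]]
force: [-2.0, -0.1, 9.3]
width: 0.0383
finger_force: 60.2
```

Request:
{"op": "play_rows", "data": {
  "targets": [
    [0,0,0,0.005,0],
    [0,0,0,0.005,0],
    [0,0,0,0,0],
    [0,0,0,0,0]
  ]
}}

```text
time: 5.55
tcp_pos: [0.4465, 0.1718, 0.1467]
orientation: [[-0.099, 0.995, 0.0], [0.995, 0.099, -0.0], [-0.0, 0.0, -1.0]]
force: [-3.3, -0.6, 9.9]
width: 0.0381
finger_force: 60.3
```

Request:
{"op": "play_rows", "data": {
  "targets": [
    [0,0,0,0.005,0],
    [0,0,0,0.005,0],
    [0,0,0,0,0],
    [0,0,0,0,0]
  ]
}}

```text
time: 5.95
tcp_pos: [0.4465, 0.1718, 0.1459]
orientation: [[-0.099, 0.995, 0.0], [0.995, 0.099, -0.0], [-0.0, 0.0, -1.0]]
force: [-4.2, -1.5, 10.6]
width: 0.0381
finger_force: 60.4
```

Request:
{"op": "play_rows", "data": {
  "targets": [
    [0,0,0,0.005,0],
    [0,0,0,0,0],
    [0,0,0,0,0]
  ]
}}

```text
time: 6.25
tcp_pos: [0.4465, 0.1718, 0.1455]
orientation: [[-0.099, 0.995, 0.0], [0.995, 0.099, -0.0], [-0.0, 0.0, -1.0]]
force: [-3.7, -0.7, 11.2]
width: 0.0383
finger_force: 60.4
```

Request:
{"op": "play_rows", "data": {
  "targets": [
    [0,0,0,0.005,0],
    [0,0,0,0.005,0],
    [0,0,0,0,0],
    [0,0,0,0,0]
  ]
}}

```text
time: 6.65
tcp_pos: [0.4465, 0.1718, 0.1447]
orientation: [[-0.1, 0.995, 0.0], [0.995, 0.1, -0.0], [-0.0, 0.0, -1.0]]
force: [-4.7, -1.8, 12.3]
width: 0.0383
finger_force: 60.9
```

Request:
{"op": "play_rows", "data": {
  "targets": [
    [0,0,0,0.005,0],
    [0,0,0,0,0],
    [0,0,0,0,0]
  ]
}}

```text
time: 6.95
tcp_pos: [0.4465, 0.1718, 0.1447]
orientation: [[-0.1, 0.995, -0.0], [0.995, 0.1, -0.0], [-0.0, -0.0, -1.0]]
force: [-5.7, -1.2, 15.4]
width: 0.0382
finger_force: 61.1
```

Request:
{"op": "play_rows", "data": {
  "targets": [
    [0,0,-0.005,0,0],
    [0,0,0,0,-0.04],
    [0,0,0,0,-0.06],
    [0,0,0,0,-0.06],
    [0,0,0,0,0]
  ]
}}

```text
time: 7.45
tcp_pos: [0.447, 0.172, 0.1447]
orientation: [[-0.224, 0.975, 0.003], [0.975, 0.224, 0.001], [-0.0, 0.003, -1.0]]
force: [-2.1, 0.0, 11.5]
width: 0.038
finger_force: 60.8
```

Request:
{"op": "play_rows", "data": {
  "targets": [
    [0,0,0,0.003,0],
    [0,0,0,0,-0.06],
    [0,0,0,0,-0.06],
    [0,0,0,0,0]
  ]
}}

```text
time: 7.85
tcp_pos: [0.4474, 0.1721, 0.1447]
orientation: [[-0.315, 0.949, 0.004], [0.949, 0.315, 0.001], [-0.001, 0.004, -1.0]]
force: [-2.0, 0.3, 13.3]
width: 0.038
finger_force: 60.9
```

```bash
python3 - <<'E'
from h import *
s=arm.state(); print({k:np.round(s[k],3).tolist() for k in("time","joints","tcp_pos","force","ft_torque")})
E
```

```text
{'time': 7.85, 'joints': [0.155, -0.038, 2.136, 0.0, 1.039, -0.165], 'tcp_pos': [0.447, 0.172, 0.145], 'force': [-1.987, 0.255, 13.345], 'ft_torque': [-0.041, 0.457, 0.064]}
```

Request:
{"op": "play_rows", "data": {
  "targets": [
    [0,0,0,0,-0.08],
    [0,0,0,0,-0.08],
    [0,0,0,0,-0.08],
    [0,0,0,0,-0.08],
    [0,0,0,0,0]
  ]
}}

```text
time: 8.35
tcp_pos: [0.4479, 0.1722, 0.1449]
orientation: [[-0.541, 0.841, 0.006], [0.841, 0.541, 0.001], [-0.002, 0.006, -1.0]]
force: [-0.7, 0.3, 12.1]
width: 0.0377
finger_force: 60.8
```

Request:
{"op": "play_rows", "data": {
  "targets": [
    [0,0,0,0.004,0],
    [0,0,0,0,-0.08],
    [0,0,0,0,-0.08],
    [0,0,0,0,-0.08],
    [0,0,0,0,-0.08],
    [0,0,0,0,0]
  ]
}}

```text
time: 8.95
tcp_pos: [0.4482, 0.1723, 0.1447]
orientation: [[-0.733, 0.68, 0.007], [0.68, 0.733, 0.001], [-0.004, 0.006, -1.0]]
force: [-0.8, 1.6, 12.5]
width: 0.0381
finger_force: 60.9
```

Request:
{"op": "play_rows", "data": {
  "targets": [
    [0,0,0,0.003,-0.06],
    [0,0,0,0,-0.07],
    [0,0,0,0,-0.07],
    [0,0,0,0,-0.07],
    [0,0,0,0,-0.07],
    [0,0,0,0,-0.07],
    [0,0,0,0,0],
    [0,0,0,0,0]
  ]
}}

```text
time: 9.75
tcp_pos: [0.4484, 0.1724, 0.1447]
orientation: [[-0.91, 0.414, 0.007], [0.414, 0.91, 0.002], [-0.006, 0.005, -1.0]]
force: [-0.7, 0.3, 13.4]
width: 0.0382
finger_force: 61.0
```

```bash
python3 - <<'E'
from h import *
s=arm.state(); print({k:np.round(s[k],3).tolist() for k in("time","joints","tcp_pos","orientation","force","ft_torque")})
c=cam("wrist");I=arm.read_camera("wrist");cv2.imwrite("pics/w2.png",cv2.resize(I[200:400,200:440],None,fx=2,fy=2))
E
```

```text
{'time': 9.75, 'joints': [0.155, -0.037, 2.135, 0.001, 1.036, -0.989], 'tcp_pos': [0.448, 0.172, 0.145], 'orientation': [[-0.91, 0.414, 0.007], [0.414, 0.91, 0.002], [-0.006, 0.005, -1.0]], 'force': [-0.701, 0.26, 13.379], 'ft_torque': [0.084, 0.146, 0.062]}
```

View pics/w2.png

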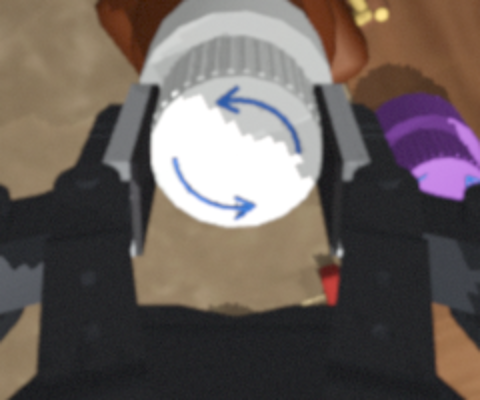

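The crown is centred between the pads. The arrows sit as they did in the earlier wrist view, so the cap turned with the gripper. Next I lift it slowly.

Request:
{"op": "play_rows", "data": {
  "targets": [
    [0,0,0,-0.02,0],
    [0,0,0,-0.03,0],
    [0,0,0,-0.04,0],
    [0,0,0,-0.05,0],
    [0,0,0,-0.05,0],
    [0,0,0,0,0]
  ]
}}

```text
time: 10.4
tcp_pos: [0.4453, 0.1718, 0.16]
orientation: [[-0.91, 0.414, -0.001], [0.414, 0.91, 0.0], [0.001, 0.0, -1.0]]
force: [1.3, 0.8, -0.7]
width: 0.0379
finger_force: 60.5
```

Request:
{"op": "play_rows", "data": {
  "targets": [
    [0,0,0,-0.1,0],
    [0,0,0,-0.2,0],
    [0,0,0,-0.2,0],
    [0,0,0,-0.2,0],
    [0,0,0,-0.1,0],
    [0,0,0,0,0]
  ]
}}

```text
time: 11.0
tcp_pos: [0.446, 0.1717, 0.242]
orientation: [[-0.91, 0.414, 0.002], [0.414, 0.91, -0.0], [-0.002, 0.001, -1.0]]
force: [-0.5, 0.3, -1.7]
width: 0.0383
finger_force: 61.2
```

Request:
{"op": "play_rows", "data": {
  "targets": [
    [0,-0.092,-0.176,0,0],
    [0,-0.184,-0.353,0,0],
    [0,-0.184,-0.353,0,0],
    [0,-0.184,-0.353,0,0],
    [0,-0.184,-0.353,0,0],
    [0,-0.184,-0.353,0,0],
    [0,-0.184,-0.353,0,0],
    [0,-0.184,-0.353,0,0],
    [0,-0.092,-0.176,0,0],
    [0,0,0,0,0]
  ]
}}

```text
time: 12.0
tcp_pos: [0.4619, -0.1482, 0.2388]
orientation: [[-0.909, 0.417, -0.003], [0.417, 0.909, 0.001], [0.003, -0.0, -1.0]]
force: [0.6, 0.2, -1.0]
width: 0.0383
finger_force: 61.3
```

```bash
python3 - <<'E'
from h import *
s=arm.state(); print({k:np.round(s[k],4).tolist() for k in("time","joints","tcp_pos","orientation","force","width")})
I=arm.read_camera("wrist");S=arm.read_camera("scene"); S=cv2.resize(S[120:320,200:450],None,fx=1.6,fy=1.6)
a=np.zeros((400,800,3),np.uint8); a[:,:400]=I[:,120:520]; a[:320,400:]=S; cv2.imwrite("pics/w3.png",a)
E
```

```text
{'time': 12.0, 'joints': [-0.5197, -0.1323, 2.0394, -0.0007, 1.2376, -1.6597], 'tcp_pos': [0.4619, -0.1482, 0.2388], 'orientation': [[-0.9087, 0.4175, -0.003], [0.4175, 0.9087, 0.001], [0.0032, -0.0004, -1.0]], 'force': [0.6281, 0.2427, -0.9578], 'width': 0.0383}
```

View pics/w3.png

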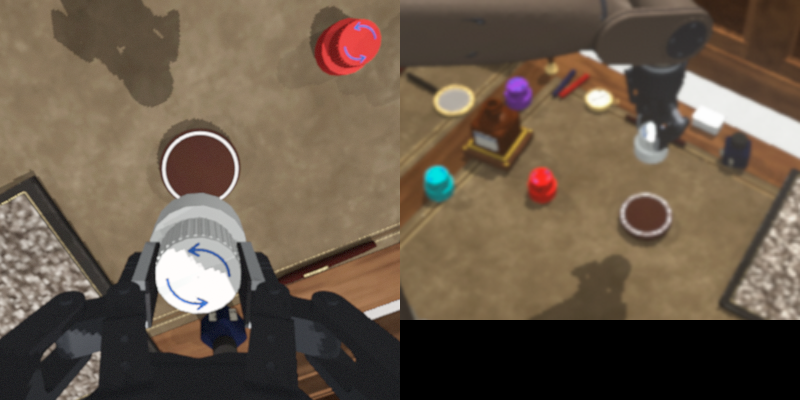

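The cap is held upright and the bottle is open. The coaster ring is at about (320,168) in the wrist image, which I'll measure before lowering.

```bash
python3 - <<'E'
from h import *
c=cam("wrist");I=cv2.imread("pics/w3.png")[:, :400].astype(int)
m=np.zeros((400,400),np.uint8); m[120:196,150:250]=(I[120:196,150:250].min(2)>150)
ys,xs=np.nonzero(m); P=np.array([onz("wrist",x+120,y,.02,c)[:2] for x,y in zip(xs,ys)])
A=np.c_[2*P,np.ones(len(P))]; q=np.linalg.lstsq(A,(P**2).sum(1),rcond=None)[0]; r=np.sqrt(q[2]+q[:2]@q[:2]); print(q[:2],r)
s=arm.state(); d=np.array([*(q[:2]-s["tcp_pos"][:2]),0]); print(np.array(s["orientation"]).T@d)
E
```

```text
[ 0.46175543 -0.14358859] 0.041155080769819316
[1.08681014e-03 1.99411277e-03 4.82704153e-06]
```

Request:
{"op": "play_rows", "data": {
  "targets": [
    [0,0.01,0.02,0.1,0],
    [0,0,0,0.25,0],
    [0,0,0,0.3,0],
    [0,0,0,0.3,0],
    [0,0,0,0.25,0],
    [0,0,0,0.2,0],
    [0,0,0,0.15,0],
    [0,0,0,0.1,0],
    [0,0,0,0.03,0],
    [0,0,0,0,0]
  ]
}}

```text
time: 13.1
tcp_pos: [0.4625, -0.1433, 0.0721]
orientation: [[-0.911, 0.413, -0.001], [0.413, 0.911, 0.0], [0.001, 0.0, -1.0]]
force: [0.0, -1.1, -0.8]
width: 0.0379
finger_force: 61.3
```

Request:
{"op": "play_rows", "data": {
  "targets": [
    [0,0,0,0.02,0],
    [0,0,0,0.02,0],
    [0,0,0,0.01,0],
    [0,0,0,0.01,0],
    [0,0,0,0.01,0],
    [0,0,0,0,0],
    [0,0,0,0,0]
  ]
}}

```text
time: 13.8
tcp_pos: [0.4626, -0.144, 0.0653]
orientation: [[-0.91, 0.414, 0.0], [0.414, 0.91, 0.0], [-0.0, 0.0, -1.0]]
force: [0.1, -0.4, 0.2]
width: 0.0377
finger_force: 61.3
```

Request:
{"op": "play_rows", "data": {
  "targets": [
    [0,0,0,0.005,0],
    [0,0,0,0.005,0],
    [0,0,0,0,0],
    [0,0,0,0,0]
  ]
}}

```text
time: 14.2
tcp_pos: [0.4626, -0.144, 0.0643]
orientation: [[-0.91, 0.414, -0.0], [0.414, 0.91, 0.0], [0.0, 0.0, -1.0]]
force: [-0.2, -0.9, 0.1]
width: 0.038
finger_force: 61.3
```

Request:
{"op": "play_rows", "data": {
  "targets": [
    [0,0,0,0.005,0],
    [0,0,0,0,0],
    [0,0,0,0,0]
  ]
}}

```text
time: 14.5
tcp_pos: [0.4626, -0.144, 0.0638]
orientation: [[-0.91, 0.414, -0.0], [0.414, 0.91, -0.0], [0.0, -0.0, -1.0]]
force: [0.1, 0.7, -0.4]
width: 0.0378
finger_force: 61.3
```

Request:
{"op": "play_rows", "data": {
  "targets": [
    [0,0,0,0.005,0],
    [0,0,0,0,0],
    [0,0,0,0,0]
  ]
}}

```text
time: 14.8
tcp_pos: [0.4626, -0.144, 0.0633]
orientation: [[-0.91, 0.414, -0.0], [0.414, 0.91, 0.0], [0.0, -0.0, -1.0]]
force: [-0.0, 0.2, -1.2]
width: 0.0378
finger_force: 61.3
```

Request:
{"op": "play_rows", "data": {
  "targets": [
    [0,0,0,0.005,0],
    [0,0,0,0,0],
    [0,0,0,0,0]
  ]
}}

```text
time: 15.1
tcp_pos: [0.4626, -0.144, 0.0628]
orientation: [[-0.91, 0.414, -0.0], [0.414, 0.91, 0.0], [0.0, 0.0, -1.0]]
force: [-0.2, -0.4, -0.8]
width: 0.0377
finger_force: 61.3
```

Request:
{"op": "play_rows", "data": {
  "targets": [
    [0,0,0,0.005,0],
    [0,0,0,0,0],
    [0,0,0,0,0]
  ]
}}

```text
time: 15.4
tcp_pos: [0.4627, -0.144, 0.0626]
orientation: [[-0.91, 0.414, -0.0], [0.414, 0.91, -0.0], [-0.0, -0.0, -1.0]]
force: [-0.8, 0.8, 2.3]
width: 0.0379
finger_force: 61.6
```

Request:
{"op": "play_rows", "data": {
  "targets": [
    [0,0,0,0.005,0],
    [0,0,0,0,0],
    [0,0,0,0,0]
  ]
}}

```text
time: 15.7
tcp_pos: [0.4627, -0.144, 0.0626]
orientation: [[-0.91, 0.414, -0.0], [0.414, 0.91, 0.0], [0.0, -0.0, -1.0]]
force: [-2.9, 1.2, 6.5]
width: 0.038
finger_force: 61.9
```

Request:
{"op": "play_rows", "data": {
  "targets": [
    [0,0,0,-0.006,0],
    [0,0,0,0,0],
    [0.5,0,0,0,0],
    [0.55,0,0,0,0],
    [0.7,0,0,0,0],
    [0.9,0,0,0,0],
    [0.9,0,0,0,0],
    [0.9,0,0,0,0]
  ]
}}

```text
time: 16.5
tcp_pos: [0.4626, -0.144, 0.0624]
orientation: [[-0.91, 0.414, 0.0], [0.414, 0.91, -0.0], [-0.0, 0.0, -1.0]]
force: [0.9, -0.2, -0.4]
width: 0.0769
finger_force: 0.0
```

Request:
{"op": "play_rows", "data": {
  "targets": [
    [0.9,0,0,-0.03,0],
    [0.9,0,0,-0.1,0],
    [0.9,0,0,-0.2,0],
    [0.9,0,0,-0.3,0],
    [0.9,0,0,-0.4,0],
    [0.9,0,0,-0.4,0],
    [0.9,0,0,-0.3,0],
    [0.9,0,0,0,0],
    [0.9,0,0,0,0],
    [0.9,0,0,0,0]
  ]
}}

```text
time: 17.5
tcp_pos: [0.4619, -0.1436, 0.2343]
orientation: [[-0.91, 0.414, -0.002], [0.414, 0.91, 0.001], [0.002, 0.0, -1.0]]
force: [0.7, 0.0, -1.0]
width: 0.0769
finger_force: 0.0
```

```bash
python3 - <<'E'
from h import *
s=arm.state(); print({k:np.round(s[k],4).tolist() for k in("time","tcp_pos","force","width")})
I=arm.read_camera("wrist");S=arm.read_camera("scene"); S=cv2.resize(S[120:320,200:450],None,fx=1.6,fy=1.6)
a=np.zeros((400,800,3),np.uint8); a[:,:400]=I[:,120:520]; a[:320,400:]=S; cv2.imwrite("pics/w4.png",a)
c=cam("wrist"); print([np.array(proj("wrist",[.4626,-.144,z],c))-[120,0] for z in(.02,.066)])
E
```

```text
{'time': 17.5, 'tcp_pos': [0.4619, -0.1436, 0.2343], 'force': [0.7428, 0.0458, -1.0207], 'width': 0.0769}
[array([198.10122365, 172.29673067]), array([198.14018336, 183.22119037])]
```

View pics/w4.png

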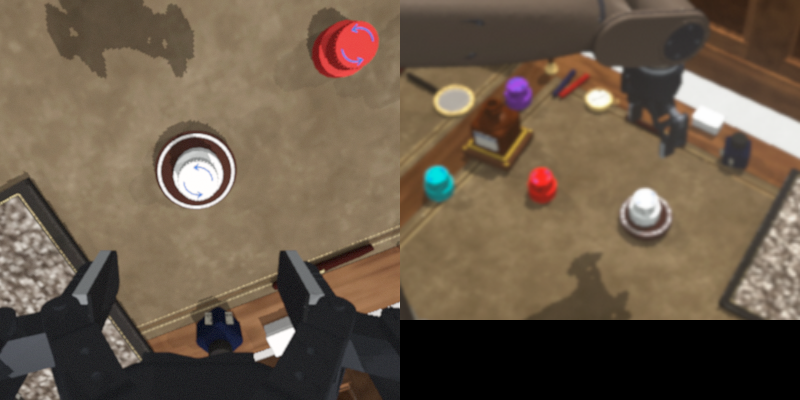

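The white cap stands upright on the coasters, well inside the silver ring at about (197,171), and nothing else has moved. I'm handing in.

```bash
python3 -c "
from plant import arm
print(arm.finish_job())"
```

```text
the job is handed in; nothing more can be done
None
```

I opened the bottle, stood the white cap upright on the coaster stack well inside the rim, and handed the job in at about 17.5 s; no verdict was returned.

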